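Fill the spice tray to weight

TASK

Load spice tins from the board into the channel of the kitchen scale's tray, one at a time, until the scale's pointer rests in the green band. Set each tin down in the channel, slide it gently along until it is snug against the orange sprung plate or against the tin before it, let go, and only then fetch the next. Do not shove: the plate must not be pushed back more than 2.5 mm nor the pointer driven into the red; leave spare tins and everything else where they are, and tip nothing over.

Things in the scene. Friction and masses are not known exactly. Their poses are not given: they have to be found in the camera images.
- tin1_c (a point): Centre (half-way up) of a closed round steel spice tin with a red lid, 44 mm in diameter and 60 mm tall, about 120 g (differs by up to 2 percent), loose, standing upright; at the start it stands on the wooden board. All four tins are alike but for the lid; any may be used.
- tin2_c (a point): Centre (half-way up) of a closed round steel spice tin with a yellow lid, 44 mm in diameter and 60 mm tall, about 120 g (differs by up to 2 percent), loose, standing upright; at the start it stands on the wooden board. All four tins are alike but for the lid; any may be used.
- tin3_c (a point): Centre (half-way up) of a closed round steel spice tin with a green lid, 44 mm in diameter and 60 mm tall, about 120 g (differs by up to 2 percent), loose, standing upright; at the start it stands on the wooden board. All four tins are alike but for the lid; any may be used.
- tin4_c (a point): Centre (half-way up) of a closed round steel spice tin with a purple lid, 44 mm in diameter and 60 mm tall, about 120 g (differs by up to 2 percent), loose, standing upright; at the start it stands on the wooden board. All four tins are alike but for the lid; any may be used.
- tray_floor (a point): Middle of the floor of the channel in the aluminium tray on the kitchen scale. Channel runs along y over the tray's 250 mm, z up, x across; 47 mm wide between two guide rails 6 mm high; tray 92 mm wide. Floor about 92 mm above the table when empty; it sinks 2.45 mm per 100 g or 400 N/m under a push from above. A tin may rub on a rail as it slides.
- tray_end (a point): Middle of the +y end of the channel's floor, 125 mm from tray_floor. Short of it an upright orange plate (44 mm wide, 4 mm thick, top 45 mm above the floor) on a clamped blue divider closes the channel. Its -y face stands 30 to 80 mm before this point, differently each time and not measured: feel for it. First tin goes against it, the next behind it toward -y.
- plate (a joint): How far the orange plate is pushed back on its spring along the tray's +y, in m: 0 at rest, 4000 N/m (1 mm at 4 N). Must never pass 0.0025 (10 N). It comes back when let go and may nudge the row back with it by up to 2 mm.
- pointer (a joint): Red pointer on the dial, rad: 0 points up the slope to the tray, grows clockwise facing the dial, 0.49 per 100 g (a tin: about 0.59). Green band 1.48 to 2.09; red from 5.0. The empty tray reads anything from 0.1 to 0.5, and that counts. Two or three tins bring it into the green, never one. It settles within half a second.
- scale: Cream kitchen scale, 150 x 200 mm, fixed on the table; origin under its middle, same axes as the tray. On its +x side a round white dial, 116 mm, slopes down away from the tray; its near edge is its top, about 102 mm above the table and 80 mm from the channel's middle.
- board: Brown wooden board, 260 x 260 x 12 mm, fixed on the table, carrying the tins at its corners about 130 mm apart; origin under its centre.
- cutter_mid (a point): Middle of a steel cutter ring, 44 mm across and 9 mm high, lying in the middle of the board: leave alone.
- mug_mid (a point): Middle of a purple mug, 76 mm across, 90 mm tall: leave alone.
- shaker_mid (a point): Middle of a glass salt shaker, 38 mm across, 85 mm tall: leave alone.
- oil_mid (a point): Middle of a green oil bottle, 62 mm across, 200 mm tall: leave alone.
- jam_mid (a point): Middle of an amber jam jar, 72 mm across, 100 mm tall: leave alone.
- bowl_mid (a point): Middle of a blue bowl, 140 mm across, 60 mm tall: leave alone.
- spoon_grip (a point): Handle of a wooden spoon lying on the table: leave alone.

How it is judged:
By the outcome, as a careful person would: the job done as asked, in the order asked, and still so for the second after the job is handed in, with the robot touching nothing.
It also fails if it takes over 72 s, if anything falls off the work surface, if the arm or the gripper's body presses on something with over 40 N, if the wrist force passes 120 N, or if a joint passes its speed limit or range.

ROBOT

A 6-joint arm with a two-finger parallel gripper is mounted at the origin on the work surface. World frame = base frame: x ahead of the robot, y to its left, z up, the work surface at z = 0. Lengths are in m, angles in rad, forces in N, time in s.
With the tool pointing down it reaches from about 0.275 to 0.725 m from the base axis. Payload 15.9 kg.
Tool frame: the origin (TCP) lies on the front face of the gripper's body, between the roots of the fingers; the fingertips stand 73 mm ahead of it and the grasp point (between the pads) lies env.grip_depth ahead of it (env.grip_depth is the distance from the TCP to the grasp point, in m); z points along the fingers, y is the direction in which the jaws open and shut (so a half turn about z gives the same grasp; the last joint's range is limited). The gripper opens to 85 mm and grips with 20 to 120 N. Pads are 22 mm wide; open, the fingers measure 114 mm over their backs; the gripper's body (76 mm by 85 mm) begins 54 mm behind the grasp point. The pads swing forward as they close: fully open they stand 13 mm farther back than shut.
Start: joints at [1.282, 0.213, -0.034, 1.323, 0, 1.571], TCP at [0.142, 0.479, 0.304] pointing down, gripper open.
Joint ranges: [-2.98, 2.98], [-0.74, 1.72], [-1.14, 1.35], [-2.1, 2.04], [-1.57, 1.44], [-3.14, 3.14]. Speed limits (rad/s): [1.89, 1.89, 2.39, 2.57, 3.14, 3.14].

INTERFACE

Orientations are given as a 3x3 rotation matrix whose columns are the frame's x, y, z axes.
In Python, from rig import env, optics, cut_out, place_of gives the robot as it stands.
- The arm moves only by the shell command python3 -m inch 'ROWS'. ROWS is JSON, a list of rows, each a list of 5 numbers: the shift along the tool's x, y, z in cm, then the turn about the tool's z in degrees, then the gripper command: -1 is fully open, 1 is shut, values between are in proportion. In form: [[tx, ty, tz, twist, grip], ...]. A call has 1 to 8 rows; each row is the pose to reach, as a shift and turn from the pose measured when the call began, along the tool's axes at that moment; what a row does not reach only later rows make up. A row lasts 1/10 s, in which the tool goes at most 50 mm and 8.59 degrees, less where a joint would pass 70% of its speed; a pose out of reach is approached as far as the arm can. A call with a gripper value outside its range is refused whole. The fingers move at their own pace and stop on an object; the grip force is fixed at half the most. Time passes only in rows, so rows that repeat a pose let the fingers close. It gives the time, the measured TCP pose, the force and the opening at its end, in the units of the state.
- env.sense(): the state, without advancing time (a new reading comes with each control period).
- optics.read_camera(name): name is "side" or "top" or "wrist"; returns (picture, depth): 420x560x3 uint8, blue, green, red; 420x560 float32, m along the optical axis (not along the pixel's ray), 0 where there is no reading.
- optics.camera_info(name): a dict with "fx", "fy", "cx", "cy" (pixels), "k1" (the pictures are not rectified: a ray, as slopes to the right and down, at radius r is drawn at 1 + k1 r^2 times it, then the intrinsics apply), "R" (3x3) and "t" (3): a world point X has camera coordinates R X + t; the wrist camera has in their place "hand_eye" (4x4, takes a point from camera to tool coordinates, whose origin is the TCP and whose axes are the flange's). Camera axes: x right, y down, z forward; pixel columns grow to the right and rows downward; lengths in m; the calibration is good to about 2 mm. A picture is of the moment at which its call begins: read the wrist's pose just before it. camera_info takes no time and is no camera call.
- env.finish_job(): hands the job in, once; it reports no verdict.
Trained networks look in the newest picture that a camera, given by its name, has taken for a name from the list of things; names that differ only in an ending like _2 or _b are one class to them, and where a whole thing is asked for, a point or a joint stands for the part that bears it (a point fixed in the world has none). Each returns a list of dicts, best first, with "confidence" (0 to 1); they miss things now and then, are a little off and sometimes report something else, mostly with a low value. They report only what shows in the picture. A call takes as long as a camera call.
- cut_out(camera, target): "region" (420x560 bool, what is visible of it).
- place_of(camera, target): "xyz" ([x, y, z] in m, in the coordinates of the camera as it stood for that picture, good to about 4 mm: a listed point, or the origin of a listed thing).
The state is a dict: "clock": time; "joint_pos": joint angles; "qd": joint speeds; "joint_efforts": joint torques, N m; "position": TCP position; "ee_rot": TCP orientation; "force": force on the tool from outside, world axes, zero at the start; "moment": the same for the moment, N m; "grip_width": opening from 0.0 (shut) to 1.0 (fully open).
Only numpy, scipy, OpenCV 4.12 (cv2) and the standard library are available. Lean on these libraries where they do the work, as an engineer would, in place of code of your own. Each camera call takes 0.05 s, during which the arm holds its last target. There are 200 camera calls.

## Working session

There is one attempt and no reset: what is moved stays moved. The work goes in short steps, Python scripts to look and compute and a shell command to move; the robot and the scene stay as the last step left them, time stands still between calls to the robot, and variables do not carry over. Pictures are saved under pics/ and viewed, about 8 in all and at most 12, crops included, and the job is handed in when it is done.

```bash
mkdir -p pics; cat > h.py <<'E'
import numpy as np, cv2
from rig import env, optics, cut_out, place_of
def toworld(cam,p,s=None):
    i=optics.camera_info(cam); p=np.array(p)
    if 'R' in i: return np.array(i['R']).T@(p-np.array(i['t']))
    q=np.array(i['hand_eye'])@np.r_[p,1]
    s=s or env.sense()
    return np.array(s['ee_rot'])@q[:3]+np.array(s['position'])
def pts(cam,depth,mask,s=None):
    i=optics.camera_info(cam); v,u=np.nonzero(mask&(depth>0)); d=depth[v,u]
    xd=(u-i['cx'])/i['fx']; yd=(v-i['cy'])/i['fy']; x,y=xd.copy(),yd.copy()
    for _ in range(8):
        f=1+i['k1']*(x*x+y*y); x,y=xd/f,yd/f
    P=np.c_[x*d,y*d,d]
    if 'R' in i: return (P-np.array(i['t']))@np.array(i['R'])
    H=np.array(i['hand_eye']); P=P@H[:3,:3].T+H[:3,3]
    s=s or env.sense()
    return P@np.array(s['ee_rot']).T+np.array(s['position'])
E
python3 - <<'E'
from h import *
s=env.sense(); print(s['clock'],s['position'],np.round(s['ee_rot'],3).tolist(),env.grip_depth,s['grip_width'])
ims=[]
for c in ['top','side']:
    im,d=optics.read_camera(c); ims.append(im)
    for n in ['tin1_c','tin2_c','tin3_c','tin4_c','tray_floor','tray_end','scale','board','mug_mid','oil_mid','jam_mid','bowl_mid','shaker_mid','plate']:
        try:
            r=place_of(c,n)[:1]
            print(c,n,[(np.round(toworld(c,a['xyz']),3).tolist(),round(a['confidence'],2)) for a in r])
        except Exception as e: print(n,e)
cv2.imwrite('pics/a.png',cv2.resize(np.vstack(ims),(600,900))[:,:] if 0 else np.vstack([cv2.resize(x,(400,300)) for x in ims]))
cv2.imwrite('pics/top.png',ims[0]);cv2.imwrite('pics/side.png',ims[1])
E
```

```text
0.0 [0.14230752 0.4790335  0.30341541] [[-0.959, 0.285, -0.0], [0.285, 0.959, -0.001], [-0.0, -0.001, -1.0]] 0.0539 1.0009400141152898
top tin1_c [([0.567, -0.115, 0.043], 0.57)]
top tin2_c [([0.495, -0.285, 0.04], 0.47)]
top tin3_c [([0.496, -0.287, 0.041], 0.7)]
top tin4_c [([0.616, -0.237, 0.042], 0.78)]
top tray_floor [([0.505, 0.201, 0.091], 0.57)]
top tray_end [([0.521, 0.329, 0.091], 0.67)]
top scale [([0.531, 0.202, 0.001], 0.83)]
top board [([0.537, -0.201, 0.004], 0.63)]
top mug_mid [([0.782, -0.078, 0.043], 0.79)]
top oil_mid [([0.771, -0.23, 0.101], 0.87)]
top jam_mid [([0.615, -0.506, 0.053], 0.8)]
top bowl_mid [([0.386, 0.522, 0.03], 0.85)]
top shaker_mid [([0.606, 0.431, 0.041], 0.51)]
plate it knows: board, bowl_mid, cutter_mid, jam_mid, mug_mid, oil_mid, scale, shaker_mid, spoon_grip, tin1, tin2, tin3, tin4, tray_end, tray_floor
side tin1_c [([0.457, -0.166, 0.043], 0.76)]
side tin2_c [([0.493, -0.284, 0.039], 0.93)]
side tin3_c [([0.568, -0.118, 0.039], 0.77)]
side tin4_c [([0.614, -0.243, 0.042], 0.61)]
side tray_floor [([0.51, 0.198, 0.09], 0.85)]
side tray_end [([0.518, 0.328, 0.092], 0.75)]
side scale [([0.53, 0.197, 0.002], 0.95)]
side board [([0.536, -0.203, -0.002], 0.59)]
side mug_mid [([0.785, -0.075, 0.045], 0.95)]
side oil_mid [([0.77, -0.227, 0.097], 0.63)]
side jam_mid [([0.614, -0.513, 0.046], 0.82)]
side bowl_mid [([0.382, 0.52, 0.026], 0.71)]
side shaker_mid [([0.595, 0.428, 0.04], 0.66)]
plate it knows: board, bowl_mid, cutter_mid, jam_mid, mug_mid, oil_mid, scale, shaker_mid, spoon_grip, tin1, tin2, tin3, tin4, tray_end, tray_floor
```

View pics/top.png

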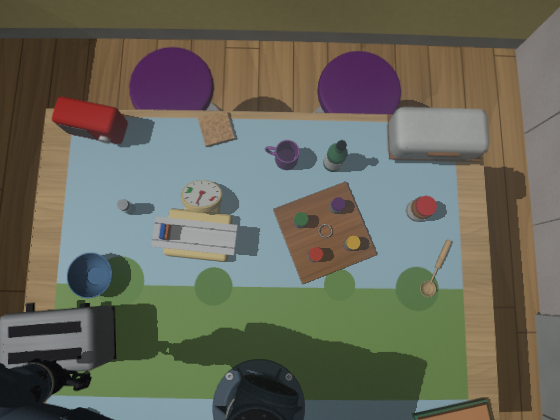

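View pics/side.png

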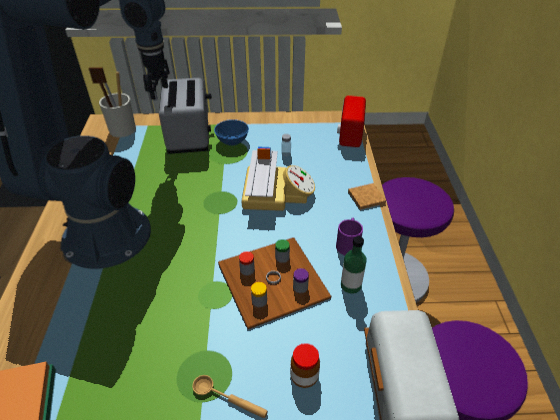

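```bash
cat >> h.py <<'E'
def lids(cam,im,P,names=None):
    pass
E
python3 - <<'E'
from h import *
for cam in ['top','side']:
    im,d=optics.read_camera(cam)
    M=np.ones(d.shape,bool)&(d>0); P=pts(cam,d,M); 
    W=np.full(d.shape+(3,),np.nan); W[np.nonzero(M)]=P
    for n,c in dict(red=(.457,-.166),green=(.568,-.117),purple=(.615,-.24),yellow=(.494,-.285)).items():
        q=P[(np.hypot(P[:,0]-c[0],P[:,1]-c[1])<.04)&(P[:,2]>.066)&(P[:,2]<.082)]
        print(cam,n,len(q),np.round((q[:,:2].min(0)+q[:,:2].max(0))/2,4),np.round(q.mean(0),4))
    # tray surface
    q=P[(abs(P[:,0]-.51)<.1)&(abs(P[:,1]-.2)<.16)&(P[:,2]>.085)&(P[:,2]<.104)]
    print('tray',len(q),cv2.minAreaRect(q[:,:2].astype(np.float32)*1000),np.percentile(q[:,2],[5,50,95]))
    q=P[(abs(P[:,0]-.51)<.06)&(abs(P[:,1]-.25)<.12)&(P[:,2]>.115)&(P[:,2]<.15)]
    print('plate',len(q),np.round(q.min(0),4),np.round(q.max(0),4),np.round(q.mean(0),4))
s=env.sense();print(s['clock'],s['force'])
E
```

```text
top red 156 [ 0.4619 -0.1668] [ 0.462  -0.1665  0.0715]
top green 145 [ 0.5691 -0.1205] [ 0.5693 -0.1206  0.072 ]
top purple 148 [ 0.619  -0.2366] [ 0.6181 -0.237   0.0713]
top yellow 149 [ 0.4977 -0.2827] [ 0.4986 -0.2824  0.0719]
tray 2571 ((538.6945190429688, 200.09939575195312), (249.3847198486328, 151.30189514160156), 84.9641342163086) [0.08825011 0.09337111 0.09959165]
plate 128 [0.4939 0.2733 0.1164] [0.5378 0.2996 0.141 ] [0.5155 0.2853 0.1285]
side red 143 [ 0.4621 -0.1693] [ 0.462  -0.1707  0.0707]
side green 129 [ 0.5693 -0.1228] [ 0.5694 -0.125   0.0707]
side purple 155 [ 0.6182 -0.2404] [ 0.6186 -0.2405  0.0706]
side yellow 162 [ 0.4991 -0.2853] [ 0.4986 -0.286   0.0706]
tray 1259 ((536.9178466796875, 200.24966430664062), (258.788330078125, 151.0631103515625), 86.06542205810547) [0.08863829 0.09304916 0.09953412]
plate 84 [0.4937 0.2665 0.1152] [0.5364 0.2998 0.1432] [0.5158 0.2771 0.1282]
1.5 [-0.39250165  0.4461331  -0.53973102]
```

```bash
python3 -m inch '[[-44,-19,-4,78,-1],[-44,-19,-4,78,-1],[-44,-19,-4,78,-1],[-44,-19,-4,78,-1],[-44,-19,-4,78,-1],[-44,-19,-4,78,-1],[-44,-19,-4,78,-1],[-44,-19,-4,78,-1]]'; python3 -c "
from h import *
s=env.sense();print(s['clock'],s['position'],s['joint_pos'],s['ee_rot'],s['force'])"
```

```text
clock: 2.3
position: [0.4495, 0.2218, 0.3375]
ee_rot: [[-0.076, 0.997, 0.0], [0.997, 0.076, 0.0], [0.0, 0.0, -1.0]]
force: [0.8, 0.7, 0.6]
grip_width: 1.001
2.3 [0.44947301 0.22184196 0.33751619] [4.58445298e-01 2.12501665e-01 4.95114716e-02 1.40735693e+00
 7.66623804e-05 1.95354410e+00] [[-7.56253116e-02  9.97136238e-01  3.68895344e-04]
 [ 9.97136277e-01  7.56252156e-02  2.67544921e-04]
 [ 2.38880946e-04  3.88072098e-04 -9.99999896e-01]] [0.82338397 0.6505735  0.6098833 ]
```

```bash
python3 -m inch '[[-5.6,5.2,0,9,-1],[-5.6,5.2,0,9,-1],[-5.6,5.2,0,9,-1],[-5.6,5.2,0,9,-1]]'; python3 - <<'E'
from h import *
s=env.sense(); im,d=optics.read_camera('wrist'); cv2.imwrite('pics/w1.png',im); np.save('w1.npy',d)
print(s['clock'],s['position'],s['ee_rot'][:2].tolist(),s['qd'])
for n in ['tray_floor','tray_end']:
    print(n,[(toworld('wrist',r['xyz'],s).round(4),round(r['confidence'],2)) for r in place_of('wrist',n)[:2]])
P=pts('wrist',d,d>0,s)
q=P[(abs(P[:,0]-.51)<.07)&(abs(P[:,1]-.2)<.16)&(P[:,2]>.085)&(P[:,2]<.16)]
for y in np.arange(.07,.34,.02):
    a=q[abs(q[:,1]-y)<.004]
    r=a[(a[:,2]>.0955)]
    if len(a): 
        h=np.histogram(r[:,0],bins=np.arange(.45,.575,.004))[0]
        print(round(y,3),len(a),np.round([a[:,0].min(),a[:,0].max(),np.median(a[:,2])],4),h)
q=P[(abs(P[:,0]-.515)<.035)&(abs(P[:,1]-.25)<.12)&(P[:,2]>.125)&(P[:,2]<.15)]
print('plate',len(q),q.min(0).round(4),q.max(0).round(4))
E
```

```text
clock: 2.7
position: [0.5058, 0.1696, 0.3373]
ee_rot: [[0.082, 0.997, -0.0], [0.997, -0.082, 0.0], [0.0, -0.0, -1.0]]
force: [-0.8, 0.3, -0.9]
grip_width: 1.003
2.7 [0.50575023 0.1695668  0.33726327] [[0.08230771153310082, 0.9966069504278162, -0.00016425940516128588], [0.9966069282081608, -0.08230766331170433, 0.00028143855607723435]] [ 0.03312385 -0.01648684 -0.01150412  0.00042548  0.00362223  0.00310909]
tray_floor [(array([0.5146, 0.1973, 0.0925]), 0.9)]
tray_end []
0.07 4 [0.5392 0.5422 0.0929] [0 0 0 0 0 0 0 0 0 0 0 0 0 0 0 0 0 0 0 0 0 0 0 0 0 0 0 0 0 0 0]
0.09 777 [0.4514 0.5437 0.0936] [ 0  0  0  0  0 21  7  0  0  0  0  0  0  0  0  0  0  3 21  0  0  0  0  0
  0  0  0  0  0  0  0]
0.11 814 [0.4542 0.5465 0.0936] [ 0  0  0  0  0  4 20  0  1  0  0  0  0  0  0  0  0  0 27  3  0  0  0  0
  0  0  0  0  0  0  0]
0.13 870 [0.4557 0.5481 0.0935] [ 0  0  0  0  0  0 29  4  0  0  0  0  0  0  0  0  0  0  9 27  0  0  0  0
  0  0  0  0  0  0  0]
0.15 935 [0.4574 0.5498 0.0935] [ 0  0  0  0  0  0  8 27  0  0  0  0  0  0  1  0  0  0  1 31  4  0  0  0
  0  0  0  0  0  0  0]
0.17 977 [0.4589 0.
[... 367 characters left out ...]
0.23 1170 [0.4646 0.5568 0.0934] [ 0  0  0  0  0  1  0  0 26 17  0  0  2  0  0  0  1  0  0  0  0 40  0  0
  0  0  0  0  0  0  0]
0.25 1243 [0.4667 0.5592 0.0935] [ 0  0  0  0  0  0  0  0  1 50  0  0  0  0  0  0  0  0  0  0  0 25 17  0
  0  0  0  0  0  0  0]
0.27 1526 [0.4681 0.5605 0.0936] [ 0  0  0  0  0  0  0  0  0 33 15  0  0  0  0  4 31 35 37 41 47 33 47  0
  1  0  0  0  0  0  0]
0.29 1605 [0.4707 0.5627 0.1285] [ 0  0  0  0  0  0  0  0  0  7 45 91 92 86 79 81 82 79 80 80 80 78 32 14
  1  0  2  0  0  0  0]
0.31 859 [0.4723 0.5637 0.0933] [ 0  0  0  0  0  0  0  0  0  1 32  5  0  0  0  1  1  0  0  0  0  0  4  6
  0  0  0  0  0  0  0]
plate 2118 [0.4934 0.272  0.1251] [0.5387 0.3003 0.1398]
```

View pics/w1.png

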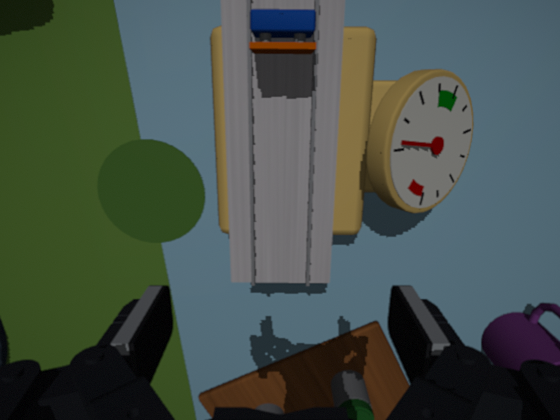

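```bash
python3 -m inch '[[-34,8.7,0,0.5,-1],[-34,8.7,0,0.5,-1],[-34,8.7,0,0.5,-1],[-34,8.7,0,0.5,-1],[-34,8.7,0,0.5,-1],[-34,8.7,0,0.5,-1],[-34,8.7,0,0.5,-1],[-34,8.7,0,0.5,-1]]'; cat >> h.py <<'E'
def lid(c,s,d,zlo=.066,zhi=.082,r=.035):
    P=pts('wrist',d,d>0,s)
    q=P[(np.hypot(P[:,0]-c[0],P[:,1]-c[1])<r)&(P[:,2]>zlo)&(P[:,2]<zhi)]
    if len(q)<30: return None
    (x,y),rad=cv2.minEnclosingCircle((q[:,:2]*1000).astype(np.float32))
    R=np.array(s['ee_rot']); dw=np.array([x/1000,y/1000,0])-np.array(s['position'])
    return np.round([x,y,rad],1),len(q),q[:,2].mean().round(4),'mean',q[:,:2].mean(0).round(4),'rel tool cm',np.round(R.T@dw*100,2)
E
python3 - <<'E'
from h import *
s=env.sense(); im,d=optics.read_camera('wrist'); cv2.imwrite('pics/w2.png',im)
print(s['clock'],s['position'],s['ee_rot'][:2].tolist(),np.abs(s['qd']).max())
for n,c in dict(red=(.462,-.168),green=(.569,-.122),purple=(.618,-.239),yellow=(.499,-.284)).items(): print(n,lid(c,s,d))
E
```

```text
clock: 3.65
position: [0.5646, -0.1792, 0.3369]
ee_rot: [[0.092, 0.996, -0.0], [0.996, -0.092, -0.0], [-0.0, -0.0, -1.0]]
force: [0.1, 0.2, 0.3]
grip_width: 0.996
3.65 [ 0.56461814 -0.17916366  0.33694462] [[0.09180105326418214, 0.995777367059363, -4.326557261628249e-05], [0.9957772800754943, -0.09180106333039766, -0.00041624134715733015]] 0.0801532594816652
red (array([ 461. , -167.9,   21.7]), 1721, np.float64(0.0718), 'mean', array([ 0.4619, -0.167 ]), 'rel tool cm', array([  0.18, -10.42,  33.69]))
green (array([ 568.3, -122.3,   21.7]), 1997, np.float64(0.0718), 'mean', array([ 0.5683, -0.1217]), 'rel tool cm', array([ 5.72, -0.15, 33.69]))
purple (array([ 617.3, -238.7,   21.8]), 1528, np.float64(0.0717), 'mean', array([ 0.6169, -0.2372]), 'rel tool cm', array([-5.43,  5.79, 33.7 ]))
yellow (array([ 497.1, -283.7,   22.1]), 1356, np.float64(0.0717), 'mean', array([ 0.4981, -0.2818]), 'rel tool cm', array([-11.01,  -5.76,  33.7 ]))
```

```bash
python3 -m inch '[[5.7,-0.15,6,0,-1],[5.7,-0.15,11,0,-1],[5.7,-0.15,16,0,-1],[5.7,-0.15,19.5,0,-1],[5.7,-0.15,22.5,0,-1],[5.7,-0.15,23.7,0,-1],[5.7,-0.15,23.7,0,-1]]' && python3 -m inch '[[0,0,0,0,1],[0,0,0,0,1],[0,0,0,0,1],[0,0,0,0,1],[0,0,0,0,1],[0,0,0,0,1]]'
```

```text
clock: 4.4
position: [0.5675, -0.1183, 0.0997]
ee_rot: [[0.089, 0.996, -0.002], [0.996, -0.089, 0.001], [0.001, -0.002, -1.0]]
force: [-0.5, 0.4, 0.6]
grip_width: 0.999
clock: 5.0
position: [0.5685, -0.1185, 0.1016]
ee_rot: [[0.089, 0.996, 0.001], [0.996, -0.089, 0.001], [0.001, 0.001, -1.0]]
force: [-1.3, 1.3, 12.9]
grip_width: 0.501
```

```bash
python3 -m inch '[[0,0,-3,0,1],[0,0,-8,0,1],[3,-1,-13,0.1,1],[7,-2,-14,0.1,1],[12,-3.5,-14,0.1,1],[17,-5,-14,0.1,1],[22,-6.5,-14,0.1,1],[25,-7,-14,0.1,1]]'; python3 - <<'E'
from h import *
s=env.sense();print(s['position'],s['ee_rot'][:2].tolist(),s['force'],s['grip_width'])
t=np.array([.5095,.2157,.25]);print(np.array(s['ee_rot']).T@(t-s['position'])*100)
im,d=optics.read_camera('wrist');cv2.imwrite('pics/w3.png',im)
P=pts('wrist',d,d>0,s); q=(P-np.array(s['position']))@np.array(s['ee_rot'])
m=(abs(q[:,0])<.04)&(abs(q[:,1])<.04)&(q[:,2]>.02)&(q[:,2]<.1)
q=q[m];print(len(q),q.min(0),q.max(0))
q=q[abs(q[:,2]-np.median(q[:,2]))<.004];print(len(q),q.min(0),q.max(0),cv2.minEnclosingCircle((q[:,:2]*1000).astype(np.float32)) if len(q) else 0)
E
```

```text
clock: 5.8
position: [0.5201, 0.139, 0.2429]
ee_rot: [[0.09, 0.996, 0.002], [0.996, -0.09, 0.001], [0.002, 0.002, -1.0]]
force: [0.5, -0.5, 0.2]
grip_width: 0.494
[0.5200557  0.13903669 0.24290468] [[0.09015640728387879, 0.9959253015057087, 0.002148498644718912], [0.9959262756501449, -0.09015961910948232, 0.0014479473969732308]] [ 0.47162753 -0.46664051  0.20976703] 0.49418074335619194
[ 7.54109437 -1.74103647 -0.70069728]
25408 [-0.02525226 -0.0399758   0.020002  ] [0.01941778 0.03999072 0.09102143]
13625 [-0.02525226 -0.03996951  0.02685706] [0.01872634 0.03998414 0.03484419] ((6.403720378875732, 0.0073108673095703125), 39.976924896240234)
```

View pics/w3.png

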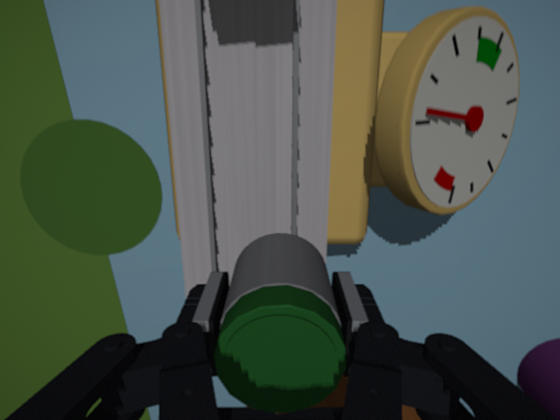

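```bash
python3 - <<'E'
from h import *
im=cv2.imread('pics/w3.png'); _,d=optics.read_camera('wrist'); s=env.sense()
b,g,r=[im[...,i].astype(int) for i in range(3)]
M=(g>r+25)&(g>b+15); M[:220]=False; M[:,:180]=False; M[:,400:]=False
P=pts('wrist',d,M&(d>0),s); q=(P-np.array(s['position']))@np.array(s['ee_rot'])
print(len(q),np.percentile(q,[1,50,99],axis=0).round(4))
top=q[abs(q[:,2]-np.percentile(q[:,2],20))<.003]; print(cv2.minEnclosingCircle((top[:,:2]*1000).astype(np.float32)))
for x0 in (-.01,-.005,0,.005,.01):
    a=top[abs(top[:,0]-x0)<.002]; 
    if len(a): print(x0,a[:,1].min(),a[:,1].max(),a[:,1].min()+a[:,1].max())
print(s['position'])
E
```

```text
9697 [[-0.0123 -0.0188  0.0284]
 [ 0.0057  0.0002  0.0299]
 [ 0.0181  0.0184  0.0412]]
((-1.2861360311508179, -0.6718780994415283), 20.908397674560547)
-0.01 -0.011129762144706118 0.01808535662636414 0.006955594481658023
-0.005 -0.013638880790491342 0.01921065509094689 0.005571774300455547
0 -0.020393262503575846 0.019975674596528666 -0.00041758790704718093
0.005 -0.020584453603674148 0.019514877955481083 -0.0010695756481930649
0.01 -0.019007707014291268 0.017086351915406445 -0.0019213550988848235
[0.52039087 0.14045393 0.24268993]
```

```bash
python3 -m inch '[[4,-0.9,0,0,1],[7.4,-1.75,1.5,0,1],[7.4,-1.75,3.5,0,1],[7.4,-1.75,5.05,0,1],[7.4,-1.75,5.05,0,1],[7.4,-1.75,5.05,0,1]]'; cat > st.py <<'E'
from h import *
import sys
s=env.sense();p=np.array(s['position']);R=np.array(s['ee_rot'])
print('clk %.2f'%s['clock'],'yaw %.2f'%np.degrees(np.arctan2(R[1,1],R[0,1])),'tilt mrad',np.round(R[:2,2]*1e3,1),'pos mm',np.round(p*1e3,2),'off midline mm %.2f'%(1e3*((p[0]-.5093)-.0908*(p[1]-.21))),'F tool',np.round(R.T@np.array(s['force']),2),'grip %.3f'%s['grip_width'])
E
python3 st.py
```

```text
clock: 6.5
position: [0.5098, 0.2154, 0.1932]
ee_rot: [[0.087, 0.996, 0.002], [0.996, -0.087, 0.002], [0.002, 0.002, -1.0]]
force: [-0.2, -0.0, -1.0]
grip_width: 0.498
clk 6.50 yaw -5.01 tilt mrad [2.5 2.2] pos mm [509.79 215.36 193.16] off midline mm 0.00 F tool [-0.04 -0.23  1.  ] grip 0.498
```

Aligned; lower in small steps to contact.

```bash
python3 -m inch '[[0,0,0.4,0.2,1],[0,0,0.7,0.2,1],[0,0,0.7,0.2,1]]' >/dev/null; python3 st.py; python3 -m inch '[[0,0,0.2,0,1],[0,0,0.3,0,1],[0,0,0.3,0,1]]' >/dev/null; python3 st.py
```

```text
clk 6.80 yaw -5.24 tilt mrad [2.5 2.2] pos mm [509.87 215.16 186.15] off midline mm 0.10 F tool [-1.02 -0.48  1.1 ] grip 0.502
clk 7.10 yaw -5.24 tilt mrad [2.4 2.1] pos mm [509.85 215.15 183.06] off midline mm 0.08 F tool [ 0.4  -0.96 -0.23] grip 0.501
```

```bash
for i in 1 ; do python3 -m inch '[[0,0,0.15,0,1],[0,0,0.3,0,1],[0,0,0.3,0,1]]' >/dev/null; python3 st.py;python3 -m inch '[[0,0,0,0,1]]' >/dev/null; python3 st.py; python3 -m inch '[[0,0,0,0,1]]' >/dev/null; python3 st.py; done; python3 - <<'E'
from h import *
optics.read_camera('top')
s=env.sense(); im,d=optics.read_camera('wrist'); cv2.imwrite('pics/w4.png',im)
E
```

```text
clk 7.40 yaw -5.24 tilt mrad [2.4 2.1] pos mm [509.87 215.17 179.94] off midline mm 0.10 F tool [-0.23 -0.38 -0.48] grip 0.501
clk 7.50 yaw -5.23 tilt mrad [2.5 2.1] pos mm [509.89 215.18 179.97] off midline mm 0.12 F tool [-0.02 -0.53 -0.13] grip 0.504
clk 7.60 yaw -5.23 tilt mrad [2.5 2.1] pos mm [509.89 215.2  180.  ] off midline mm 0.12 F tool [-0.39  0.17 -0.29] grip 0.501
```

View pics/w4.png

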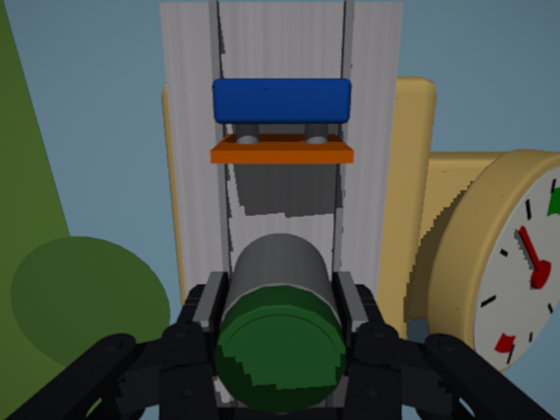

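```bash
python3 -m inch '[[0.4,0,0,0,1],[0.8,0,0,0,1],[1.2,0,0,0,1],[1.6,0,0,0,1],[2.0,0,0,0,1],[2.4,0,0,0,1],[2.8,0,0,0,1],[2.8,0,0,0,1]]' >/dev/null; python3 st.py; python3 -m inch '[[0.05,0,0,0,1],[0.1,0,0,0,1],[0.1,0,0,0,1]]' >/dev/null; python3 st.py;  python3 -m inch '[[0.05,0,0,0,1],[0.1,0,0,0,1],[0.1,0,0,0,1]]' >/dev/null; python3 st.py
```

```text
clk 8.50 yaw -5.21 tilt mrad [2.5 2.5] pos mm [512.45 243.67 180.02] off midline mm 0.09 F tool [0.82 0.21 0.16] grip 0.500
clk 8.80 yaw -5.21 tilt mrad [2.5 2.5] pos mm [512.56 244.61 180.07] off midline mm 0.12 F tool [0.05 0.85 0.51] grip 0.505
clk 9.10 yaw -5.21 tilt mrad [2.5 2.5] pos mm [512.65 245.61 180.07] off midline mm 0.12 F tool [ 0.06  0.38 -1.15] grip 0.503
```

```bash
python3 -m inch '[[0.1,0,0,0,1],[0.1,0,0,0,1]]' >/dev/null; python3 st.py; python3 -m inch '[[0.1,0,0,0,1],[0.1,0,0,0,1]]' >/dev/null; python3 st.py;  python3 -m inch '[[0.1,0,0,0,1],[0.1,0,0,0,1]]' >/dev/null; python3 st.py
```

```text
clk 9.30 yaw -5.21 tilt mrad [2.6 2.6] pos mm [512.75 246.72 180.09] off midline mm 0.12 F tool [-0.23  0.08 -0.32] grip 0.502
clk 9.50 yaw -5.20 tilt mrad [2.6 2.7] pos mm [512.86 247.87 180.08] off midline mm 0.12 F tool [0.05 0.22 0.21] grip 0.501
clk 9.70 yaw -5.20 tilt mrad [2.6 2.8] pos mm [512.96 248.99 180.09] off midline mm 0.12 F tool [ 0.46 -0.65 -0.23] grip 0.505
```

```bash
python3 -m inch '[[0.1,0,0,0,1],[0.1,0,0,0,1]]' >/dev/null; python3 st.py
```

```text
clk 9.90 yaw -5.20 tilt mrad [2.6 2.8] pos mm [513.07 250.09 180.08] off midline mm 0.13 F tool [-0.02 -0.16 -0.92] grip 0.501
```

```bash
python3 -m inch '[[0.07,0,0,0,1],[0.07,0,0,0,1]]' >/dev/null; python3 st.py; python3 -m inch '[[0.05,0,0,0,1],[0.05,0,0,0,1]]' >/dev/null; python3 st.py; 
```

```text
clk 10.10 yaw -5.19 tilt mrad [2.6 2.8] pos mm [513.15 250.89 180.09] off midline mm 0.14 F tool [-0.05  0.14 -0.41] grip 0.500
clk 10.30 yaw -5.19 tilt mrad [2.6 2.9] pos mm [513.19 251.45 180.08] off midline mm 0.13 F tool [-1.43 -0.33 -0.71] grip 0.500
```

```bash
python3 - <<'E'
from h import *
s=env.sense(); im,d=optics.read_camera('wrist'); cv2.imwrite('pics/w5.png',im)
P=pts('wrist',d,d>0,s)
b,g,r=[im[...,i].astype(int)[d>0] for i in range(3)]
q=(P-np.array(s['position']))@np.array(s['ee_rot'])
o=q[(r>150)&(g<120)&(b<60)&(abs(q[:,1])<.03)]; print('plate face x tool min pct',np.percentile(o,[1,5,50,99],axis=0).round(4))
L=q[(g>r+25)&(g>b+15)&(abs(q[:,1])<.003)&(abs(q[:,0])<.03)&(q[:,2]<.05)]; print('lid front',L[:,0].max(),L[:,2].min())
B=q[(abs(q[:,1])<.003)&(q[:,0]>.015)&(q[:,0]<.06)]; B=B[np.argsort(B[:,0])]
for x in np.arange(.015,.05,.002):
    a=B[abs(B[:,0]-x)<.001]; print(round(x,3),len(a), (a[:,2].min().round(3),a[:,2].max().round(3)) if len(a) else '')
E
```

```text
Traceback (most recent call last):
IndexError: index -1 is out of bounds for axis 0 with size 0
```

```bash
python3 -m inch '[[0.05,0,0,0,1],[0.05,0,0,0,1]]' >/dev/null; python3 st.py
```

```text
clk 10.55 yaw -5.19 tilt mrad [2.7 2.9] pos mm [513.26 251.94 180.11] off midline mm 0.16 F tool [-0.53 -0.4   0.24] grip 0.500
```

```bash
python3 -m inch '[[0.05,0,0,0,1],[0.05,0,0,0,1]]' >/dev/null; python3 st.py;python3 -m inch '[[0.04,0,0,0,1],[0.04,0,0,0,1]]' >/dev/null; python3 st.py
```

```text
clk 10.75 yaw -5.19 tilt mrad [2.6 2.9] pos mm [513.28 252.51 180.09] off midline mm 0.12 F tool [-0.27 -0.09 -0.73] grip 0.500
clk 10.95 yaw -5.19 tilt mrad [2.6 3. ] pos mm [513.32 252.98 180.11] off midline mm 0.12 F tool [-0.7   0.45 -0.24] grip 0.501
```

```bash
python3 -m inch '[[0.05,0,0,0,1],[0.05,0,0,0,1]]' >/dev/null; python3 st.py;python3 -m inch '[[0.04,0,0,0,1],[0.04,0,0,0,1]]' >/dev/null; python3 st.py
```

```text
clk 11.15 yaw -5.19 tilt mrad [2.6 3. ] pos mm [513.37 253.52 180.08] off midline mm 0.12 F tool [-0.27 -0.59 -0.19] grip 0.506
clk 11.35 yaw -5.18 tilt mrad [2.7 3. ] pos mm [513.44 253.95 180.1 ] off midline mm 0.15 F tool [0.27 0.06 0.26] grip 0.502
```

```bash
python3 -m inch '[[0.05,0,0,0,1],[0.05,0,0,0,1]]' >/dev/null; python3 st.py
```

```text
clk 11.55 yaw -5.18 tilt mrad [2.6 3. ] pos mm [513.46 254.51 180.09] off midline mm 0.12 F tool [-1.19 -0.36 -0.29] grip 0.502
```

```bash
python3 -m inch '[[0.05,0,0,0,1],[0.05,0,0,0,1]]' >/dev/null; python3 st.py;python3 -m inch '[[0.04,0,0,0,1],[0.04,0,0,0,1]]' >/dev/null; python3 st.py
```

```text
clk 11.75 yaw -5.18 tilt mrad [2.7 3.1] pos mm [513.54 255.07 180.11] off midline mm 0.15 F tool [-1.36 -0.37  0.34] grip 0.500
clk 11.95 yaw -5.18 tilt mrad [2.6 3.1] pos mm [513.56 255.5  180.07] off midline mm 0.13 F tool [-0.4   1.05 -0.01] grip 0.502
```

View pics/w5.png

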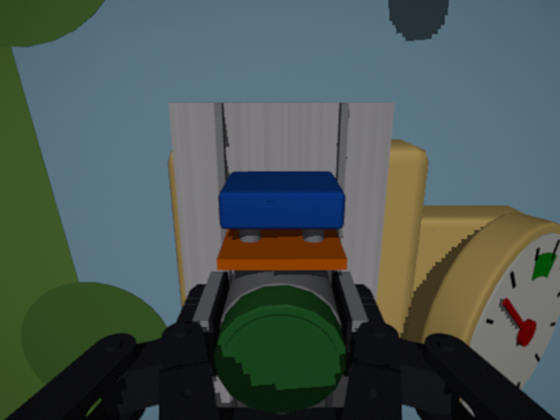

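```bash
python3 -m inch '[[0.05,0,0,0,1],[0.05,0,0,0,1]]' >/dev/null; python3 st.py
```

```text
clk 12.15 yaw -5.18 tilt mrad [2.6 2.7] pos mm [513.58 255.92 180.04] off midline mm 0.11 F tool [-1.51  0.25 -0.26] grip 0.503
```

```bash
python3 -m inch '[[0.05,0,0,0,1],[0.05,0,0,0,1]]' >/dev/null; python3 st.py
```

```text
clk 12.35 yaw -5.19 tilt mrad [2.6 2.5] pos mm [513.62 256.33 180.01] off midline mm 0.12 F tool [-2.93  0.75  0.29] grip 0.502
```

```bash
python3 -m inch '[[0,0,0,0,1]]' >/dev/null; python3 st.py
```

```text
clk 12.45 yaw -5.19 tilt mrad [2.5 2.3] pos mm [513.6  256.25 179.99] off midline mm 0.10 F tool [-3.04  0.38 -0.48] grip 0.502
```

```bash
python3 -m inch '[[0,0,0,0,-0.5],[0,0,0,0,-0.5],[0,0,0,0,-0.5],[0,0,0,0,-0.5]]'; python3 st.py; python3 -m inch '[[0,0,-2,0,-0.5],[0,0,-5,0,-0.5],[-1,0,-10,0,-1],[-6,-0.2,-15,0,-1],[-10,-0.5,-15,0,-1],[-10,-0.5,-15,0,-1]]' >/dev/null; python3 - <<'E'
from h import *
s=env.sense(); im,d=optics.read_camera('wrist'); cv2.imwrite('pics/w6.png',im)
print(s['clock'],s['position'],'green',lid((.511,.25),s,d,.145,.158,.04))
P=pts('wrist',d,d>0,s); q=P[(abs(P[:,0]-.515)<.01)&(abs(P[:,1]-.275)<.02)&(P[:,2]>.12)&(P[:,2]<.145)]
print('plate/ div pts y',np.sort(q[:,1])[:5],q[:,1].max())
E
```

```text
clock: 12.85
position: [0.5136, 0.2564, 0.18]
ee_rot: [[0.09, 0.996, 0.003], [0.996, -0.09, 0.002], [0.003, 0.002, -1.0]]
force: [-0.3, -0.5, 0.2]
grip_width: 0.751
clk 12.85 yaw -5.18 tilt mrad [2.6 2.5] pos mm [513.61 256.35 180.02] off midline mm 0.11 F tool [-0.5  -0.22 -0.24] grip 0.751
13.45 [0.49923514 0.15382116 0.33240167] green (array([512.5, 252. ,  21.7]), 4031, np.float64(0.1502), 'mean', array([0.5125, 0.2524]), 'rel tool cm', array([ 9.79,  0.22, 33.28]))
plate/ div pts y [0.27315357 0.27324404 0.27338247 0.27340401 0.27352933] 0.2886728196519901
```

View pics/w6.png

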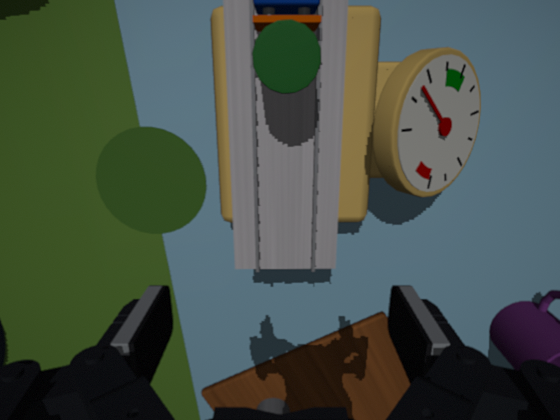

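```bash
python3 -m inch '[[-5,-0.1,0,0,-1],[-10,-0.3,0,0,-1],[-15,-0.5,2,0,-1],[-20,-0.6,5,0,-1],[-25,-0.8,9,0,-1],[-30,-0.9,13,0,-1],[-32.4,-0.9,14,0,-1],[-32.4,-0.9,14,0,-1]]'>/dev/null; python3 -m inch '[[0,0,0,0,-1]]' >/dev/null; python3 - <<'E'
from h import *
s=env.sense(); print(s['clock'],s['position'],s['ee_rot'][:2].tolist())
t=np.array([.461,-.168,.100]);print(np.array(s['ee_rot']).T@(t-s['position'])*100)
E
```

```text
14.4 [ 0.45898934 -0.16936968  0.18564027] [[0.0969630349834425, 0.9952876652669144, -0.0007957476575359817], [0.9952756909331055, -0.09695783283088939, 0.0050475430029508625]]
[0.11345382 0.19781244 8.56444644]
```

```bash
python3 -m inch '[[0.1,0.2,3,-0.35,-1],[0.1,0.2,6.5,-0.35,-1],[0.1,0.2,8.5,-0.35,-1],[0.1,0.2,8.5,-0.35,-1]]' >/dev/null; python3 st.py; python3 -m inch '[[0,0,0,0,1],[0,0,0,0,1],[0,0,0,0,1],[0,0,0,0,1],[0,0,0,0,1]]' >/dev/null; python3 st.py;  python3 -m inch '[[0,0,-3,0,1],[0,0,-8,0,1],[3,0.2,-13,0,1],[7,0.3,-14,0,1],[12,0.5,-14,0,1],[17,0.7,-14,0,1],[22,0.9,-14,0,1],[25,1,-14,0,1]]' >/dev/null;  python3 st.py; python3 -m inch '[[0,0,0,0,1]]' >/dev/null; python3 - <<'E'
from h import *
s=env.sense(); print(s['clock'],s['position'],s['ee_rot'][:2].tolist())
y=.172;t=np.array([.5093+.0908*(y-.21),y,.192]);print(np.array(s['ee_rot']).T@(t-s['position'])*100)
E
```

```text
clk 14.80 yaw -5.13 tilt mrad [-4.2  6.7] pos mm [ 460.33 -166.3    98.86] off midline mm -14.81 F tool [-0.38 -0.07  0.04] grip 0.998
clk 15.30 yaw -5.13 tilt mrad [-1.8  6.5] pos mm [ 461.18 -166.3   100.35] off midline mm -13.95 F tool [  3.08  -1.81 -11.52] grip 0.503
clk 16.10 yaw -5.03 tilt mrad [-0.4  7.3] pos mm [493.8   84.03 242.85] off midline mm -4.07 F tool [-0.13  0.36  0.88] grip 0.502
16.2 [0.49397326 0.08727092 0.24344047] [[0.08400951087435393, 0.9964648164972719, 0.0005211196694537712], [0.9964317171011912, -0.08401096864891719, 0.0081234414777389]]
[8.50058161 0.4724574  5.21332508]
```

```bash
python3 -m inch '[[4,0.2,0,0.4,1],[8,0.5,1,0.4,1],[8.5,0.5,3.5,0.4,1],[8.5,0.5,5.2,0.4,1],[8.5,0.5,5.2,0.4,1],[8.5,0.5,5.2,0.4,1],[8.5,0.5,5.2,0.4,1]]' >/dev/null; python3 st.py; python3 -c "
from h import *
im,d=optics.read_camera('wrist');cv2.imwrite('pics/w7.png',im)"
```

```text
clk 16.90 yaw -5.26 tilt mrad [2.3 8.7] pos mm [506.74 171.65 193.56] off midline mm 0.92 F tool [-0.89  0.8   1.37] grip 0.504
```

```bash
python3 -m inch '[[0,-0.08,0,0,1],[0,-0.08,0.4,0,1],[0,-0.08,0.6,0,1]]' >/dev/null; python3 st.py;  python3 -m inch '[[0,0,0.3,0,1],[0,0,0.6,0,1],[0,0,0.6,0,1]]' >/dev/null; python3 st.py; python3 -m inch '[[0,0,0.3,0,1],[0,0,0.4,0,1],[0,0,0.4,0,1]]' >/dev/null; python3 st.py; python3 -m inch '[[0,0,0,0,1]]' >/dev/null; python3 st.py; python3 -c "
from h import *
im,d=optics.read_camera('wrist');cv2.imwrite('pics/w8.png',im)"
```

```text
clk 17.25 yaw -5.27 tilt mrad [2.6 8.8] pos mm [505.96 171.72 187.36] off midline mm 0.14 F tool [0.05 0.05 0.87] grip 0.504
clk 17.55 yaw -5.27 tilt mrad [1.7 8.5] pos mm [505.72 171.7  180.79] off midline mm -0.10 F tool [-0.02  0.12  0.42] grip 0.500
clk 17.85 yaw -5.27 tilt mrad [1.7 8.5] pos mm [505.76 171.77 176.7 ] off midline mm -0.07 F tool [-0.12  0.4   0.43] grip 0.503
clk 17.95 yaw -5.26 tilt mrad [1.6 8.5] pos mm [505.72 171.76 176.71] off midline mm -0.11 F tool [0.01 0.4  0.12] grip 0.500
```

View pics/w8.png

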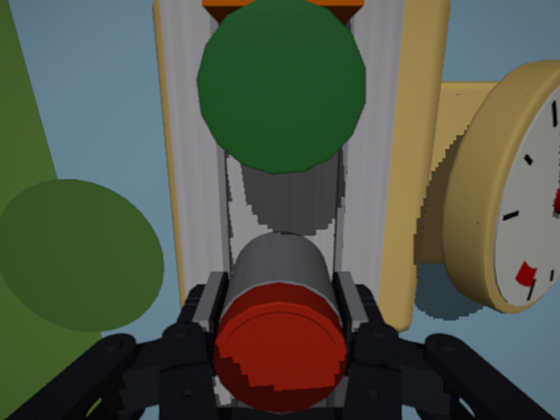

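```bash
python3 -m inch '[[0.4,0,0,0,1],[0.8,0,0,0,1],[1.2,0,0,0,1],[1.6,0,0,0,1],[2.0,0,0,0,1],[2.4,0,0,0,1],[2.8,0,0,0,1],[3.0,0,0,0,1]]' >/dev/null; python3 st.py; python3 -m inch '[[0.1,0,0,0,1],[0.2,0,0,0,1],[0.2,0,0,0,1]]' >/dev/null; python3 st.py;  python3 -m inch '[[0.1,0,0,0,1],[0.1,0,0,0,1]]' >/dev/null; python3 st.py; python3 -m inch '[[0.1,0,0,0,1],[0.1,0,0,0,1]]' >/dev/null; python3 st.py
```

```text
clk 18.80 yaw -5.25 tilt mrad [1.7 8.5] pos mm [508.5  202.06 176.94] off midline mm -0.08 F tool [-0.57 -0.59  0.51] grip 0.501
clk 19.10 yaw -5.25 tilt mrad [1.7 8.7] pos mm [508.71 204.13 177.02] off midline mm -0.06 F tool [0.55 0.47 1.06] grip 0.502
clk 19.30 yaw -5.25 tilt mrad [1.7 8.7] pos mm [508.8  205.16 177.02] off midline mm -0.06 F tool [ 0.14  0.65 -0.14] grip 0.499
clk 19.50 yaw -5.26 tilt mrad [1.7 8.8] pos mm [508.92 206.19 177.04] off midline mm -0.04 F tool [-0.43 -0.09  0.95] grip 0.503
```

```bash
python3 -m inch '[[0.1,0,0,0,1],[0.1,0,0,0,1]]' >/dev/null; python3 st.py
```

```text
clk 19.70 yaw -5.25 tilt mrad [1.7 8.8] pos mm [508.99 207.31 177.02] off midline mm -0.06 F tool [0.23 0.59 1.34] grip 0.501
```

```bash
python3 -m inch '[[0.05,0,0,0,1],[0.05,0,0,0,1]]' >/dev/null; python3 st.py
```

```text
clk 19.90 yaw -5.25 tilt mrad [1.7 8.8] pos mm [509.07 207.86 177.05] off midline mm -0.03 F tool [ 0.31 -0.18  0.72] grip 0.502
```

```bash
python3 -m inch '[[0,0,0.15,0,1],[0,0,0.25,0,1],[0,0,0.25,0,1]]' >/dev/null; python3 st.py; python3 -m inch '[[0.05,0,0,0,1],[0.05,0,0,0,1]]' >/dev/null; python3 st.py; python3 -m inch '[[0.05,0,0,0,1],[0.05,0,0,0,1]]' >/dev/null; python3 st.py
```

```text
clk 20.20 yaw -5.25 tilt mrad [1.8 8.9] pos mm [509.11 207.89 174.43] off midline mm 0.01 F tool [ 0.94  0.31 -0.73] grip 0.508
clk 20.40 yaw -5.25 tilt mrad [1.8 8.7] pos mm [509.14 208.37 174.45] off midline mm -0.01 F tool [-0.34 -0.52 -0.66] grip 0.507
clk 20.60 yaw -5.25 tilt mrad [1.7 8.7] pos mm [509.19 208.88 174.44] off midline mm -0.01 F tool [-0.3   0.87 -2.16] grip 0.504
```

```bash
python3 -m inch '[[0.05,0,0,0,1],[0.05,0,0,0,1]]' >/dev/null; python3 st.py
```

```text
clk 20.80 yaw -5.24 tilt mrad [1.7 8.7] pos mm [509.22 209.45 174.45] off midline mm -0.03 F tool [-1.28  0.56 -0.16] grip 0.503
```

```bash
python3 -m inch '[[0.05,0,0,0,1],[0.05,0,0,0,1]]' >/dev/null; python3 st.py
```

```text
clk 21.00 yaw -5.25 tilt mrad [1.7 8.6] pos mm [509.27 209.9  174.46] off midline mm -0.02 F tool [-2.01  0.47 -0.22] grip 0.499
```

```bash
python3 -m inch '[[0,0,0,0,1]]' >/dev/null; python3 st.py; python3 -m inch '[[0.05,0,0,0,1],[0.05,0,0,0,1]]' >/dev/null; python3 st.py;  python3 -m inch '[[0,0,0,0,1]]' >/dev/null; python3 st.py
```

```text
clk 21.10 yaw -5.25 tilt mrad [1.7 8.5] pos mm [509.25 209.91 174.45] off midline mm -0.04 F tool [-1.68 -0.09 -0.32] grip 0.506
clk 21.30 yaw -5.25 tilt mrad [1.6 8.2] pos mm [509.27 210.29 174.4 ] off midline mm -0.06 F tool [-3.61  0.89 -0.57] grip 0.501
clk 21.40 yaw -5.26 tilt mrad [1.6 8.2] pos mm [509.28 210.27 174.38] off midline mm -0.04 F tool [-2.08  0.71 -0.68] grip 0.504
```

```bash
python3 -m inch '[[0,0,0,0,-0.5],[0,0,0,0,-0.5],[0,0,0,0,-0.5],[0,0,0,0,-0.5]]' >/dev/null; python3 st.py; python3 -m inch '[[0,0,-2,0,-0.5],[0,0,-5,0,-0.5],[-1,0,-10,0,-1],[-5,-0.1,-15,0,-1],[-6,-0.2,-16,0,-1],[-6,-0.2,-16,0,-1],[-6,-0.2,-16,0,-1]]' >/dev/null; python3 - <<'E'
from h import *
s=env.sense(); im,d=optics.read_camera('wrist'); cv2.imwrite('pics/w9.png',im); np.save('w9.npy',d)
print(s['clock'],s['position'],s['ee_rot'][:2].tolist())
print('green',lid((.5125,.252),s,d,.139,.156,.024)); print('red',lid((.5091,.208),s,d,.139,.156,.024))
# pointer: red pts on the dial
P=pts('wrist',d,d>0,s); b,g,r=[im[...,i].astype(int)[d>0] for i in range(3)]
q=P[(r>130)&(g<70)&(b<70)&(P[:,0]>.56)&(abs(P[:,1]-.2)<.07)&(P[:,2]>.03)&(P[:,2]<.13)]
w=P[(r>140)&(g>140)&(b>130)&(P[:,0]>.57)&(abs(P[:,1]-.2)<.07)&(P[:,2]>.03)&(P[:,2]<.11)&(P[:,0]<.72)]
gr=P[(g>r+40)&(g>b+30)&(P[:,0]>.56)&(abs(P[:,1]-.2)<.07)&(P[:,2]>.03)]
c=np.median(w,0); U,S,V=np.linalg.svd(w-w.mean(0),full_matrices=False); n=V[2]*np.sign(V[2][2]); print('n',n,S,c)
up=np.array([-np.cos(np.radians(5.2)),np.sin(np.radians(5.2)),0]); up-=n*(up@n); up/=np.linalg.norm(up); cw=-np.cross(n,up)
for nm,a in (('red',q),('green',gr)):
    x,y=(a-c)@up,(a-c)@cw; print(nm,len(a))
    np.savetxt(nm+'.txt',np.c_[x,y]*1000,fmt='%.1f')
    h,_,_=np.histogram2d(x,y,bins=[np.arange(-.06,.061,.01)]*2); print(h.astype(int))
E
```

```text
clk 21.80 yaw -5.25 tilt mrad [1.7 8.4] pos mm [509.29 210.38 174.39] off midline mm -0.04 F tool [-0.14  0.29  0.01] grip 0.749
22.5 [0.50172597 0.14945944 0.33383144] [[0.09224469119503091, 0.9957337862280972, 0.002268019001559807], [0.9956961887106597, -0.0922611916248249, 0.008773386292295444]]
green (array([512.2, 251. ,  23. ]), 3957, np.float64(0.1472), 'mean', array([0.5126, 0.2525]), 'rel tool cm', array([ 9.91,  0.06, 33.47]))
red (array([508.6, 209.5,  22.5]), 3329, np.float64(0.1473), 'mean', array([0.5083, 0.2092]), 'rel tool cm', array([ 5.74,  0.08, 33.44]))
  return _methods._mean(a, axis=axis, dtype=dtype,
  ret = um.true_divide(
<stdin>:10: RuntimeWarning: Mean of empty slice.
Traceback (most recent call last):
IndexError: index 2 is out of bounds for axis 0 with size 0
```

View pics/w9.png

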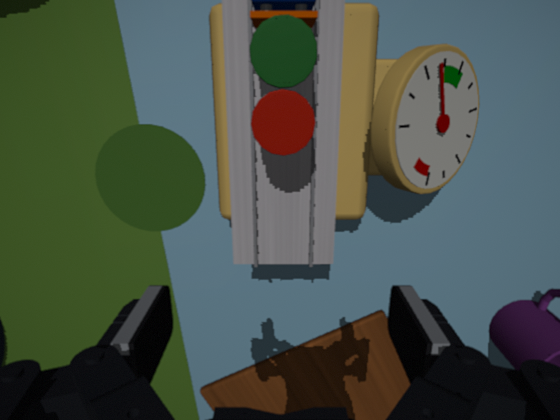

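```bash
cat > dial.py <<'E'
from h import *
def read(im,d,s):
    M=d>0; P=pts('wrist',d,M,s); b,g,r=[im[...,i].astype(int)[M] for i in range(3)]
    A=(abs(P[:,0]-.63)<.09)&(abs(P[:,1]-.2)<.08)&(P[:,2]>.02)&(P[:,2]<.115)
    w=P[A&(abs(r-b)<45)&(r>110)&(b>90)&(g>b)&(P[:,0]>.57)]
    c=w.mean(0); n=np.linalg.svd(w-c,full_matrices=False)[2][2]; n*=np.sign(n[2])
    k=abs((w-c)@n)<.003; w=w[k]
    up=np.array([-np.cos(np.radians(5.2)),np.sin(np.radians(5.2)),0]); up-=n*(up@n); up/=np.linalg.norm(up); cw=-np.cross(n,up)
    hub=None; out={}
    (x,y),rad=cv2.minEnclosingCircle((np.c_[w@up,w@cw]*1000).astype(np.float32)); ctr=np.array([x,y])/1000
    print('n',n.round(2),len(w),'rad',rad)
    for nm,m in (('red',(r>90)&(g<.5*r)&(b<.5*r)),('green',(g>1.5*r)&(g>1.5*b))):
        a=P[A&m&(P[:,0]>.57)]; a=np.c_[a@up,a@cw]-ctr; rr=np.hypot(*a.T)*1000; th=np.arctan2(a[:,1],a[:,0])%(2*np.pi)
        print(nm,len(a))
        for lo,hi in ((0,8),(10,20),(20,30),(30,40),(40,50)):
            k=(rr>lo)&(rr<hi)
            if k.sum()>5: print('  r',lo,hi,k.sum(),np.percentile(th[k],[2,25,50,75,98]).round(2),'mean xy',a[k].mean(0)*1000)
if __name__=='__main__':
    import sys
    for f in sys.argv[1:]:
        im=cv2.imread(f'pics/{f}.png'); s=env.sense()
        d=np.load(f+'.npy'); read(im,d,s)
E
python3 dial.py w9
```

```text
n [ 0.56 -0.05  0.82] 6971 rad 59.1519889831543
red 328
  r 0 8 131 [0.17 1.17 2.45 4.36 6.19] mean xy [0.41640061 0.95886994]
  r 10 20 9 [1.24 1.3  1.31 1.36 1.39] mean xy [ 3.88463752 15.63667589]
  r 20 30 12 [1.29 1.3  1.32 1.33 1.39] mean xy [ 6.0220661  24.12232211]
  r 30 40 48 [1.3  5.04 5.19 5.33 5.45] mean xy [ 17.38999202 -26.36890008]
  r 40 50 108 [1.3  5.07 5.2  5.33 5.44] mean xy [ 19.90413038 -30.78241301]
green 274
  r 30 40 116 [1.5  1.61 1.77 1.91 2.06] mean xy [-7.14912874 35.78708597]
  r 40 50 158 [1.49 1.63 1.77 1.91 2.06] mean xy [-8.45931735 42.21050776]
```

```bash
python3 -m inch '[[-5,0.4,0,0,-1],[-10,0.8,0,0,-1],[-15,1.2,1,0,-1],[-20,1.6,3,0,-1],[-25,2,6,0,-1],[-30,2.4,9,0,-1],[-35,2.8,12,0,-1],[-40,3.3,14,0,-1]]' >/dev/null; python3 -m inch '[[-2,0.2,0.5,0,-1],[-2,0.2,0.5,0,-1],[-2,0.2,0.5,0,-1],[-2,0.2,0.5,0,-1]]' >/dev/null; python3 - <<'E'
from h import *
s=env.sense(); print(s['clock'],s['position'],s['ee_rot'][:2].tolist())
t=np.array([.4976,-.283,.100]);print(np.array(s['ee_rot']).T@(t-s['position'])*100)
E
```

```text
23.75 [ 0.49737893 -0.23881392  0.19635473] [[0.0892568786986527, 0.9960068574194098, -0.0018840325065528952], [0.9959591404184663, -0.0892334249608623, 0.010138367061012848]]
[-4.49445802  0.44310606  9.59012129]
```

```bash
python3 -m inch '[[-4.4,0.45,0,0,-1],[-4.4,0.45,0,0,-1],[-4.4,0.45,2,0,-1],[-4.4,0.45,5,0,-1],[-4.4,0.45,8,0,-1],[-4.4,0.45,9.5,0,-1],[-4.4,0.45,9.5,0,-1],[-4.4,0.45,9.5,0,-1]]' >/dev/null; python3 st.py; python3 -m inch '[[0,0,0,0,1],[0,0,0,0,1],[0,0,0,0,1],[0,0,0,0,1],[0,0,0,0,1]]' >/dev/null; python3 st.py
```

```text
clk 24.55 yaw -5.06 tilt mrad [-1.4 10. ] pos mm [ 498.27 -281.39  101.71] off midline mm 33.59 F tool [ 0.95  0.08 -0.36] grip 1.000
clk 25.05 yaw -5.06 tilt mrad [-0.   9.4] pos mm [ 498.69 -281.54  102.74] off midline mm 34.02 F tool [  2.1   -1.31 -10.63] grip 0.500
```

```bash
python3 -m inch '[[0,0,-3,0,1],[0,0,-8,0,1],[3,-0.2,-13,0,1],[7,-0.5,-14,0,1],[12,-1,-14,0,1],[17,-1.5,-14,0,1],[22,-2,-14,0,1],[25,-2.2,-14,0,1]]' >/dev/null;  python3 st.py; python3 -m inch '[[5,-0.4,0,0.1,1],[10,-0.8,0,0.1,1],[12,-1,0,0.1,1],[12,-1,0,0.1,1]]' >/dev/null; python3 - <<'E'
from h import *
s=env.sense(); print(s['clock'],s['position'],s['ee_rot'][:2].tolist())
y=.128;t=np.array([.5093+.0908*(y-.21),y,.192]);print(np.array(s['ee_rot']).T@(t-s['position'])*100)
E
```

```text
clk 25.85 yaw -4.98 tilt mrad [0.6 9.9] pos mm [498.27 -29.09 245.6 ] off midline mm 10.68 F tool [-0.28  0.15  0.8 ] grip 0.503
26.25 [0.49850518 0.09411161 0.24702933] [[0.08488297245212678, 0.9963905466419865, 0.0008715217580140256], [0.9963353322158692, -0.08488744357401846, 0.010489409028215688]]
[3.34692794 0.04616469 5.53846678]
```

```bash
python3 -m inch '[[3.3,0.05,1,0.35,1],[3.3,0.05,3,0.35,1],[3.3,0.05,5.2,0.35,1],[3.3,0.05,5.2,0.35,1],[3.3,0.05,5.2,0.35,1],[3.3,0.05,5.2,0.35,1]]' >/dev/null; python3 st.py
```

```text
clk 26.85 yaw -5.26 tilt mrad [ 2.4 10.8] pos mm [502.42 127.17 196.65] off midline mm 0.64 F tool [-0.32  0.08  0.99] grip 0.501
```

```bash
python3 -m inch '[[0,-0.06,0,0,1],[0,-0.06,0.5,0,1],[0,-0.06,1.0,0,1],[0,-0.06,1.0,0,1]]' >/dev/null; python3 st.py;  python3 -m inch '[[0,0,0.3,0,1],[0,0,0.6,0,1],[0,0,0.6,0,1]]' >/dev/null; python3 st.py; python3 -m inch '[[0,0,0.3,0,1],[0,0,0.5,0,1],[0,0,0.5,0,1]]' >/dev/null; python3 st.py; python3 -m inch '[[0,0,0.15,0,1],[0,0,0.15,0,1],[0,0,0.15,0,1]]' >/dev/null; python3 st.py; python3 -c "
from h import *
s=env.sense();im,d=optics.read_camera('wrist');cv2.imwrite('pics/w10.png',im);np.save('w10.npy',d)"
```

```text
clk 27.25 yaw -5.26 tilt mrad [ 1.3 10.6] pos mm [501.46 127.23 185.88] off midline mm -0.32 F tool [0.16 0.27 0.7 ] grip 0.503
clk 27.55 yaw -5.26 tilt mrad [ 0.6 10.3] pos mm [501.24 127.23 179.36] off midline mm -0.54 F tool [ 0.64 -0.2   0.91] grip 0.505
clk 27.85 yaw -5.25 tilt mrad [ 0.7 10.4] pos mm [501.32 127.33 174.22] off midline mm -0.47 F tool [ 0.47  0.28 -0.2 ] grip 0.503
clk 28.15 yaw -5.25 tilt mrad [ 0.7 10.4] pos mm [501.32 127.33 172.76] off midline mm -0.48 F tool [-0.36  0.21 -1.64] grip 0.504
```

View pics/w10.png

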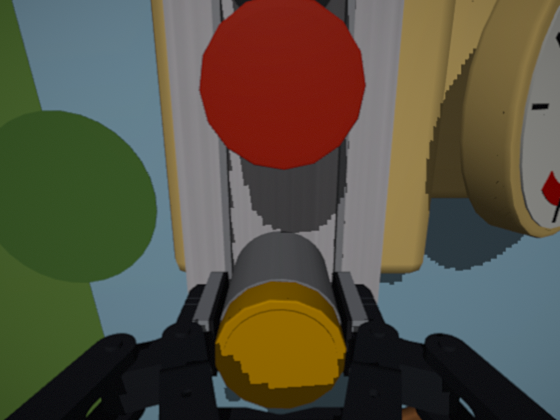

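```bash
python3 -m inch '[[0.4,0.04,0,0,1],[0.8,0.04,0,0,1],[1.2,0.04,0,0,1],[1.6,0.04,0,0,1],[2.0,0.04,0,0,1],[2.4,0.04,0,0,1],[2.8,0.04,0,0,1],[3.1,0.04,0,0,1]]' >/dev/null; python3 st.py; python3 -m inch '[[0.1,0,0,0,1],[0.2,0,0,0,1],[0.2,0,0,0,1]]' >/dev/null; python3 st.py;  python3 -m inch '[[0.1,0,0,0,1],[0.1,0,0,0,1]]' >/dev/null; python3 st.py; python3 -m inch '[[0.1,0,0,0,1],[0.1,0,0,0,1]]' >/dev/null; python3 st.py
```

```text
clk 29.00 yaw -5.25 tilt mrad [ 0.7 10.4] pos mm [504.56 158.52 173.09] off midline mm -0.07 F tool [-0.92 -0.19 -1.29] grip 0.501
clk 29.30 yaw -5.24 tilt mrad [ 0.7 10.6] pos mm [504.76 160.67 173.11] off midline mm -0.06 F tool [ 0.5  -1.04 -0.54] grip 0.498
clk 29.50 yaw -5.24 tilt mrad [ 0.7 10.7] pos mm [504.87 161.69 173.13] off midline mm -0.04 F tool [ 0.89  0.14 -0.25] grip 0.502
clk 29.70 yaw -5.25 tilt mrad [ 0.7 10.8] pos mm [504.95 162.74 173.14] off midline mm -0.06 F tool [-0.61 -0.39 -0.4 ] grip 0.501
```

```bash
python3 -m inch '[[0.1,0,0,0,1],[0.1,0,0,0,1]]' >/dev/null; python3 st.py
```

```text
clk 29.90 yaw -5.25 tilt mrad [ 0.7 10.8] pos mm [505.05 163.81 173.17] off midline mm -0.06 F tool [-0.27  0.48 -1.02] grip 0.501
```

```bash
python3 -m inch '[[0.05,0,0,0,1],[0.05,0,0,0,1]]' >/dev/null; python3 st.py
```

```text
clk 30.10 yaw -5.24 tilt mrad [ 0.7 10.8] pos mm [505.1  164.35 173.16] off midline mm -0.05 F tool [ 0.01  0.55 -0.46] grip 0.504
```

```bash
python3 -m inch '[[0.05,0,0,0,1],[0.05,0,0,0,1]]' >/dev/null; python3 st.py
```

```text
clk 30.30 yaw -5.24 tilt mrad [ 0.8 10.8] pos mm [505.19 164.91 173.17] off midline mm -0.02 F tool [-1.44 -0.35 -0.42] grip 0.501
```

```bash
python3 -m inch '[[0.05,0,0,0,1],[0.05,0,0,0,1]]' >/dev/null; python3 st.py; python3 -m inch '[[0,0,0,0,1]]' >/dev/null; python3 st.py
```

```text
clk 30.50 yaw -5.24 tilt mrad [ 0.7 10.8] pos mm [505.19 165.48 173.18] off midline mm -0.07 F tool [-1.62 -0.24 -0.9 ] grip 0.503
clk 30.60 yaw -5.24 tilt mrad [ 0.7 10.8] pos mm [505.2  165.47 173.18] off midline mm -0.06 F tool [-1.28  0.07 -0.64] grip 0.502
```

```bash
python3 -m inch '[[0.05,0,0,0,1],[0.05,0,0,0,1]]' >/dev/null; python3 st.py; python3 -m inch '[[0,0,0,0,1]]' >/dev/null; python3 st.py
```

```text
clk 30.80 yaw -5.24 tilt mrad [ 0.7 10.9] pos mm [505.25 166.02 173.17] off midline mm -0.06 F tool [-0.34 -0.09 -0.63] grip 0.503
clk 30.90 yaw -5.24 tilt mrad [ 0.7 10.9] pos mm [505.25 166.04 173.18] off midline mm -0.06 F tool [-1.26  0.16 -1.  ] grip 0.502
```

```bash
python3 -m inch '[[0.05,0,0,0,1],[0.05,0,0,0,1]]' >/dev/null; python3 st.py; python3 -m inch '[[0,0,0,0,1]]' >/dev/null; python3 st.py
```

```text
clk 31.10 yaw -5.23 tilt mrad [ 0.7 10.9] pos mm [505.3  166.58 173.18] off midline mm -0.06 F tool [-0.82 -0.12 -0.72] grip 0.506
clk 31.20 yaw -5.23 tilt mrad [ 0.7 10.9] pos mm [505.32 166.58 173.16] off midline mm -0.04 F tool [-0.85 -0.35 -0.92] grip 0.499
```

```bash
python3 -m inch '[[0.05,0,0,0,1],[0.05,0,0,0,1]]' >/dev/null; python3 st.py; python3 -m inch '[[0,0,0,0,1]]' >/dev/null; python3 st.py
```

```text
clk 31.40 yaw -5.24 tilt mrad [ 0.7 10.6] pos mm [505.33 167.01 173.15] off midline mm -0.06 F tool [-3.11 -0.81 -1.46] grip 0.504
clk 31.50 yaw -5.24 tilt mrad [ 0.6 10.6] pos mm [505.33 167.01 173.13] off midline mm -0.06 F tool [-1.1   0.26 -0.97] grip 0.502
```

```bash
python3 -m inch '[[0.05,0,0,0,1],[0.05,0,0,0,1]]' >/dev/null; python3 st.py; python3 -m inch '[[0,0,0,0,1]]' >/dev/null; python3 st.py
```

```text
clk 31.70 yaw -5.25 tilt mrad [ 0.6 10.1] pos mm [505.35 167.33 173.1 ] off midline mm -0.08 F tool [-4.82  0.53 -0.71] grip 0.502
clk 31.80 yaw -5.25 tilt mrad [ 0.6 10.1] pos mm [505.36 167.32 173.1 ] off midline mm -0.07 F tool [-4.26  0.15 -1.29] grip 0.505
```

```bash
python3 -m inch '[[0.05,0,0,0,1],[0.05,0,0,0,1]]' >/dev/null; python3 st.py; python3 -m inch '[[0,0,0,0,1]]' >/dev/null; python3 st.py
```

```text
clk 32.00 yaw -5.26 tilt mrad [0.5 9.7] pos mm [505.37 167.68 173.06] off midline mm -0.09 F tool [-5.63 -0.01 -1.43] grip 0.505
clk 32.10 yaw -5.26 tilt mrad [0.4 9.7] pos mm [505.35 167.67 173.03] off midline mm -0.11 F tool [-2.82  0.6  -0.09] grip 0.501
```

```bash
python3 -m inch '[[0,0,0,0,-0.5],[0,0,0,0,-0.5],[0,0,0,0,-0.5],[0,0,0,0,-0.5]]' >/dev/null; python3 st.py; python3 -m inch '[[0,0,-2,0,-0.5],[0,0,-5,0,-0.5],[-1,0,-10,0,-1],[-1,0,-15,0,-1],[-1,0,-16,0,-1],[-1,0,-16,0,-1],[-1,0,-16,0,-1]]' >/dev/null; python3 - <<'E'
from h import *
from dial import read
s=env.sense(); im,d=optics.read_camera('wrist'); cv2.imwrite('pics/w11.png',im); np.save('w11.npy',d)
print(s['clock'],s['position'])
M=d>0; P=pts('wrist',d,M,s); b,g,r=[im[...,i].astype(int)[M] for i in range(3)]
k=(P[:,2]>.138)&(P[:,2]<.153)&(abs(P[:,0]-.51)<.04)
for nm,m in dict(green=(g>1.5*r)&(g>1.3*b),red=(r>2*g)&(r>2*b)&(P[:,1]<.235),yellow=(r>1.1*g)&(g>2*b)&(r<2*g)).items():
    q=P[k&m]; print(nm,len(q),np.array(cv2.minEnclosingCircle((q[:,:2]*1000).astype(np.float32))[0]).round(1),q.mean(0).round(4))
q=P[(abs(P[:,0]-.515)<.004)&(abs(P[:,1]-.275)<.02)&(P[:,2]>.118)&(P[:,2]<.136)]; print('plate y',np.sort(q[:,1])[:3])
read(im,d,s)
E
```

```text
clk 32.50 yaw -5.25 tilt mrad [0.5 9.9] pos mm [505.38 167.82 173.08] off midline mm -0.09 F tool [ 0.55 -0.25  0.04] grip 0.750
33.2 [0.50424727 0.15629156 0.3319889 ]
green 3661 [512.7 252.4] [0.5129 0.2526 0.1444]
red 3155 [508.7 208.7] [0.5087 0.2092 0.1444]
yellow 2772 [507.1 209.1] [0.5046 0.1667 0.1444]
plate y [0.2753894  0.27558619 0.27577128]
n [ 0.56 -0.05  0.83] 7139 rad 59.33673095703125
red 379
  r 0 8 133 [0.2  1.23 2.69 4.62 6.1 ] mean xy [0.40544088 0.74420651]
  r 10 20 24 [1.7  1.79 1.83 1.88 1.94] mean xy [-3.69558938 14.45171365]
  r 20 30 21 [1.77 1.8  1.83 1.88 1.92] mean xy [-6.54744693 23.71181458]
  r 30 40 52 [1.81 1.87 5.11 5.27 5.43] mean xy [  9.32068255 -11.49062458]
  r 40 50 125 [1.83 5.04 5.19 5.32 5.44] mean xy [ 16.50756456 -27.0510304 ]
green 200
  r 30 40 83 [1.47 1.58 1.66 1.77 1.92] mean xy [-3.55398476 36.41084804]
  r 40 50 117 [1.46 1.56 1.68 1.79 2.07] mean xy [-5.12223888 42.81109865]
```

View pics/w11.png

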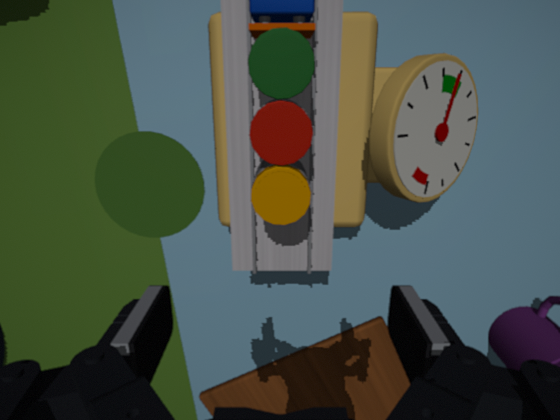

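```bash
python3 -c "
from rig import env
print(env.finish_job())"
```

```text
the job is handed in; nothing more can be done
None
```

I loaded three tins into the channel in the order green, red, yellow. The pointer came to rest at about 1.87 rad, inside the green band (1.48 to 2.09), and I handed the job in at about 33 s of the 72 s allowed.

- **Setting and sliding:** Each tin was set down in the channel and slid forward in steps of about 0.5 mm at the end. I let go at about 3 N for the first two tins. For the third the wrist force reached 5.6 N and read 3 N just before release. Going by wrist force, the plate went back about 1 mm, 1.5 mm at most, and the limit is 2.5 mm. I did not read the plate's travel directly.
- **Why three tins:** After two tins the pointer read about 1.32, just short of the green band, so a third was needed. The dial reading is good to about 0.03 rad, judged by the measured edges of the green band.
- **Last checks:** The final wrist picture shows the three tins upright in a row, with centres 43 to 44 mm apart. The front tin's edge is within about 1 mm of the plate. That is the limit of the camera, so a gap smaller than that would not show.
- **Left alone:** I did not go near the purple tin or the other objects. I did not photograph the board again at the end, so that rests on where the arm moved. The gripper was open and clear above the row when I handed in.

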